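# Load a specimen cup on the reader's turntable and index it under the head

### The job

Stand the blue-lidded specimen cup upright in the empty holder of the reader's turntable, then push the turntable gently round by its posts until that cup stops right under the middle of the read head. Leave the red-lidded cups seated in their holders and do not disturb the two dropper bottles.

Things in the scene. Friction and masses are not known exactly. Their poses are not given: they have to be found in the camera images.
- turntable (a joint): How far the turntable has been turned since the start, rad (0 at the start, whatever its position; the points on it tell where it stands); grows anticlockwise seen from above. Upright axis at the reader's origin. No stops, springs or clicks: it turns freely both ways with light friction (0.03 N m) and coasts when let go, a few degrees from 0.5 rad/s. Aluminium disc, 280 mm across, top 33 mm above the bench.
- reader: The cup reader, fixed: round grey base 304 mm across and, just outside the turntable, a white column (56 x 104 mm, 213 mm high) whose head, 46 mm wide, reaches inward to 48 mm from the axis; lens 105 mm above the bench, 12 mm over a seated cup's lid, head clear of the posts. Origin: on the turntable's axis at bench height; x points to the column along the head's middle, z up.
- read_point (a point): The read position under the head: 85 mm from the turntable's axis on the head's centre line (red line on the head's nose), 63 mm above the bench. The middle of a cup being read is just here. Mind the wall behind the reader, 0.74 m ahead of the robot's base: keep wide grippers turned clear of it.
- holder0 (a point): The one empty cup holder on the turntable, a shallow blue ring 18 mm high, 48 mm across inside at the bottom, flared to 57 mm at the mouth, 85 mm from the turntable's axis. The point is where the middle of a seated cup comes to be: 30 mm above the holder's floor, which is the disc's top (33 mm above the bench).
- cup_mid (a point): The blue-lidded white specimen cup that waits on the bench, loose, upright: 57 mm across the lid, 60 mm high; body 44 mm across at the foot, 52 mm under the lid; the lid is the top 14 mm. 50 to 105 g. Point: its middle, 30 mm above its foot; z its upright axis. In a holder its lowest 18 mm are inside the ring, so hold it higher, by the lid and just below.
- methanol_mid (a point): A grey-white dropper bottle on the bench near the cup, loose, 50 mm across, 132 mm high; the point is on its axis 60 mm above its foot. To be left alone.
- iodine_mid (a point): A brown dropper bottle with a black tip on the bench near the cup, loose, 38 mm across, 107 mm high; the point is on its axis 50 mm above its foot. To be left alone.
- post0 (a point): Push post on the turntable, between holder0 and holder1, 36 degrees anticlockwise of the empty holder: an upright steel pin 12 mm thick with a black rounded cap 15 mm thick, its top 87 mm above the bench (54 mm above the disc), 128 mm from the turntable's axis. The point is on its axis, 64 mm above the bench. Nearest cup lid: 50 mm away from the pin.
- post1 (a point): Push post on the turntable, between holder1 and holder2: an upright steel pin 12 mm thick with a black rounded cap 15 mm thick, its top 87 mm above the bench (54 mm above the disc), 128 mm from the turntable's axis. The point is on its axis, 64 mm above the bench. Nearest cup lid: 50 mm away from the pin.
- post2 (a point): Push post on the turntable, between holder2 and holder3: an upright steel pin 12 mm thick with a black rounded cap 15 mm thick, its top 87 mm above the bench (54 mm above the disc), 128 mm from the turntable's axis. The point is on its axis, 64 mm above the bench. Nearest cup lid: 50 mm away from the pin.
- post3 (a point): Push post on the turntable, between holder3 and holder4: an upright steel pin 12 mm thick with a black rounded cap 15 mm thick, its top 87 mm above the bench (54 mm above the disc), 128 mm from the turntable's axis. The point is on its axis, 64 mm above the bench. Nearest cup lid: 50 mm away from the pin.
- post4 (a point): Push post on the turntable, between holder4 and holder0, 36 degrees clockwise of the empty holder: an upright steel pin 12 mm thick with a black rounded cap 15 mm thick, its top 87 mm above the bench (54 mm above the disc), 128 mm from the turntable's axis. The point is on its axis, 64 mm above the bench. Nearest cup lid: 50 mm away from the pin.
- holder1 (a point): Holder 72 degrees anticlockwise of the empty one, like it, with a red-lidded cup in it. The point is where the middle of a seated cup belongs, 30 mm above the disc.
- red1_mid (a point): Red-lidded cup that stands loose in holder1, same size as the blue-lidded one; the point is its middle, 30 mm above its foot.
- holder2 (a point): Holder 144 degrees anticlockwise of the empty one, like it, with a red-lidded cup in it. The point is where the middle of a seated cup belongs, 30 mm above the disc.
- red2_mid (a point): Red-lidded cup that stands loose in holder2, same size as the blue-lidded one; the point is its middle, 30 mm above its foot.
- holder3 (a point): Holder 216 degrees anticlockwise of the empty one, like it, with a red-lidded cup in it. The point is where the middle of a seated cup belongs, 30 mm above the disc.
- red3_mid (a point): Red-lidded cup that stands loose in holder3, same size as the blue-lidded one; the point is its middle, 30 mm above its foot.
- holder4 (a point): Holder 288 degrees anticlockwise of the empty one, like it, with a red-lidded cup in it. The point is where the middle of a seated cup belongs, 30 mm above the disc.
- red4_mid (a point): Red-lidded cup that stands loose in holder4, same size as the blue-lidded one; the point is its middle, 30 mm above its foot.

How it is judged:
By the outcome, as a careful person would: the job done as asked, in the order asked, and still so for the second after the job is handed in, with the robot touching nothing.
It also fails if it takes over 72 s, if anything falls off the work surface, if the arm or the gripper's body presses on something with over 40 N, if the wrist force passes 120 N, or if a joint passes its speed limit or range.

### The arm

A 6-joint arm with a two-finger parallel gripper is mounted at the origin on the work surface; the furniture and walls round the work are solid. World frame = base frame: x ahead of the robot, y to its left, z up, the work surface at z = 0. Lengths are in m, angles in rad, forces in N, time in s.
With the tool pointing down it reaches from about 0.3 to 0.85 m from the base axis. Payload 5.4 kg.
Tool frame: the origin (TCP) lies on the mounting face of the last link; the fingertips stand 173 mm ahead of it and the grasp point (between the pads) lies 155 mm ahead of it; z points along the fingers, y is the line along which they close (so a half turn about z gives the same grasp; the last joint's range is limited). The gripper opens to 85 mm and grips with 20 to 120 N. Pads are 22 mm wide; open, the fingers measure 114 mm over their backs; the gripper's body (76 mm by 85 mm) begins 54 mm behind the grasp point. The pads swing forward as they close: fully open they stand 13 mm farther back than shut.
Start: joints at [-1.507, 0.158, 1.597, -0, 1.386, -0.21], TCP at [0.155, -0.554, 0.405] pointing down, gripper open.
Joint ranges: [-2.91, 2.91], [-0.94, 2.29], [0.18, 2.7], [-1.29, 4.43], [0.17, 2.64], [-3, 3]. Speed limits (rad/s): [2.57, 2.57, 3.14, 3.14, 3.14, 3.14].

### API

Orientations are given as a unit quaternion [x, y, z, w].
In Python, from workcell import env gives the robot as it stands.
- The arm moves only by the tool play_rows, never from a script. Its argument "commands" is a list of rows, each an object of numbers: "x", "y", "z": the shift along the tool's x, y, z in m; "wx", "wy", "wz": the turn, a rotation vector about the tool's x, y, z in rad. A call has 1 to 12 rows; each row is the pose to reach, as a shift and turn from the pose commanded when the call began, along the tool's axes at that moment; what a row does not reach only later rows make up. A row lasts 1/8 s, in which the tool goes at most 62.5 mm and 10.7 degrees, less where a joint would pass 70% of its speed; a pose out of reach is approached as far as the arm can. A call with a gripper value outside its range is refused whole. "claw" is the closure, from 0 (fully open) to 1 (shut), set as the call begins (left out, the last holds). The fingers move at their own pace and stop on an object; the grip force is fixed at half the most. Time passes only in rows, so rows that repeat a pose let the fingers close. It gives the time, the measured TCP pose, the force, the opening and the grip force at its end, in the units of the state.
- env.get_obs(): the state, without advancing time (a new reading comes with each control period).
- env.read_camera(name): name is "scene" or "side" or "wrist"; returns a dict with "img" (480x640x3 uint8, red, green, blue), "mtx" (3x3 intrinsics, pixels), "rvec" (rotation vector, rad) and "tvec" (3), from world to camera coordinates, as OpenCV has them. Camera axes: x right, y down, z forward; pixel columns grow to the right and rows downward; lengths in m; the calibration is good to about 2 mm. A picture is of the moment at which its call begins. There is no depth.
- env.sign_off(): hands the job in; it is judged then, once.
Trained networks look in a picture, given as the dict that the camera call returned (one of the last four; its "shot" number tells which), for a name from the list of things; names that differ only in an ending like _2 or _b are one class to them, and where a whole thing is asked for, a point or a joint stands for the part that bears it (a point fixed in the world has none). Each returns a list of dicts, best first, with "p" (0 to 1); they miss things now and then, are a little off and sometimes report something else, mostly with a low value. They report only what shows in the picture. A call takes as long as a camera call.
- env.look_for(picture, name): "box" ([left, top, width, height] in pixels, round what is visible of it).
- env.regions_of(picture, name): "pixels" (480x640 bool, what is visible of it) and "box" ([left, top, width, height] in pixels, round what is visible of it).
- env.mark_of(picture, name): "uv" ([column, row] in pixels: a listed point, or the origin of a listed thing).
The state is a dict: "time": time; "joint_pos": joint angles; "qvel": joint speeds; "joint_torque": joint torques, N m; "ee_pos": TCP position; "orientation": TCP orientation; "wrist_force": force on the tool from outside, world axes, zero at the start; "ft_torque": the same for the moment, N m; "opening": opening from 0.0 (shut) to 1.0 (fully open); "grip_force": force on a finger pad.
Only numpy, scipy, OpenCV 4.12 (cv2) and the standard library are available. Lean on these libraries where they do the work, as an engineer would, in place of code of your own. Each camera call takes 0.05 s, during which the arm holds its last target. There are 200 camera calls.

## Working session

There is one attempt and no reset: what is moved stays moved. The work goes in short steps, Python scripts to look and compute and a tool call to move; the robot and the scene stay as the last step left them, time stands still between calls to the robot, and variables do not carry over. Pictures are saved under pics/ and viewed, at most 10 in all, crops included, and the job is handed in when it is done.

Besides the shell and the picture viewer there is one more tool, called after "Emit:" as name(argument=value, ...), one argument or row to a line, values as JSON. play_rows: Moves the arm, as the interface text tells. Its arguments: {"type":"object","properties":{"commands":{"type":"array","items":{"type":"object","properties":{"x":{"type":"number"},"y":{"type":"number"},"z":{"type":"number"},"wx":{"type":"number"},"wy":{"type":"number"},"wz":{"type":"number"}}}},"claw":{"type":"number"}},"required":["commands"]}

```bash
mkdir -p pics; cat > h.py <<'E'
import numpy as np, cv2
from scipy.spatial.transform import Rotation as R
from workcell import env
def ray(c,uv):
    Rm=cv2.Rodrigues(np.array(c["rvec"],float))[0]; t=np.array(c["tvec"],float).ravel()
    p=cv2.undistortPoints(np.array([[uv]],float),np.array(c["mtx"],float),None)[0,0]
    return -Rm.T@t, Rm.T@np.array([p[0],p[1],1.])
def atz(c,uv,z):
    o,d=ray(c,uv); return o+d*(z-o[2])/d[2]
def proj(c,P):
    return cv2.projectPoints(np.array(P,float).reshape(-1,3),np.array(c["rvec"],float),np.array(c["tvec"],float),np.array(c["mtx"],float),None)[0][:,0]
def save(c,n): cv2.imwrite("pics/"+n,c["img"][:,:,::-1])
Z=dict(cup_mid=.03,methanol_mid=.06,iodine_mid=.05,reader=0,holder0=.063,read_point=.063)
for i in range(5): Z[f"post{i}"]=.064
for i in range(1,5): Z[f"holder{i}"]=.063; Z[f"red{i}_mid"]=.063
E
cat > m1.py <<'E'
from h import *
for n in ["scene","side"]:
    c=env.read_camera(n); save(c,n+"1.png")
    print(n,c["shot"],'cam at',ray(c,(320,240))[0].round(3))
    for k,z in Z.items():
        for m in env.mark_of(c,k)[:2]:
            print(k,round(m["p"],2),np.round(m["uv"],1),atz(c,m["uv"],z).round(4)[:2])
o=env.get_obs(); print({k:np.round(v,3) for k,v in o.items()})
E
python3 m1.py
```

```text
scene 1 cam at [-0.444  0.702  0.705]
methanol_mid 0.68 [390.1 247. ] [ 0.4494 -0.2451]
holder0 0.97 [282.  252.3] [ 0.5951 -0.0264]
holder0 0.93 [234.5 275.5] [0.5728 0.1209]
read_point 0.51 [276.6 285. ] [0.477  0.0746]
post0 0.97 [259.2 244. ] [ 0.6669 -0.0097]
post0 0.96 [313.5 286.3] [0.4191 0.0191]
post1 0.97 [259.2 244. ] [ 0.6669 -0.0097]
post1 0.96 [313.5 286.3] [0.4191 0.0191]
post2 0.97 [259.2 244. ] [ 0.6669 -0.0097]
post2 0.96 [313.5 286.3] [0.4191 0.0191]
post3 0.97 [259.2 244. ] [ 0.6669 -0.0097]
post3 0.96 [313.5 286.3] [0.4191 0.0191]
post4 0.97 [259.2 244. ] [ 0.6669 -0.0097]
post4 0.96 [313.5 286.3] [0.4191 0.0191]
holder1 0.97 [282.  252.3] [ 0.5951 -0.0264]
holder1 0.93 [234.5 275.5] [0.5728 0.1209]
red1_mid 0.64 [248.1 256.6] [0.6299 0.0473]
holder2 0.97 [282.  252.3] [ 0.5951 -0.0264]
holder2 0.93 [234.5 275.5] [0.5728 0.1209]
red2_mid 0.57 [239.3 279.2] [0.5516 0.1218]
red2_mid 0.4 [276.7 287.5] [0.4682 0.0807]
holder3 0.97 [282.  252.3] [ 0.5951 -0.0264]
holder3 0.93 [234.5 275.5] [0.5728 0.1209]
red3_mid 0.68 [277.9 284.5] [0.4769 0.0713]
red3_mid 0.36 [260.
[... 1456 characters left out ...]
holder4 0.91 [322.2 198.3] [ 0.5845 -0.0332]
holder4 0.83 [307.  166.7] [0.621  0.0611]
red4_mid 0.75 [285.1 221.9] [ 0.4762 -0.0241]
red4_mid 0.72 [306.6 165.1] [0.6235 0.0654]
{'time': np.float64(2.0), 'joint_pos': array([-1.507,  0.158,  1.597,  0.   ,  1.386, -0.21 ]), 'qvel': array([ 0.001,  0.001, -0.   , -0.   ,  0.001, -0.   ]), 'joint_torque': array([-0.0000e+00, -3.9600e+01, -3.3169e+01, -0.0000e+00,  1.0000e-03,
        0.0000e+00]), 'ee_pos': array([ 0.155, -0.554,  0.405]), 'orientation': array([ 0.991,  0.136,  0.   , -0.   ]), 'wrist_force': array([ 0.031, -0.289,  0.328]), 'ft_torque': array([-0.04 ,  0.007, -0.037]), 'grip_force': np.float64(0.0), 'opening': np.float64(1.0)}
```

```bash
python3 -c "
import cv2
a=cv2.imread('pics/scene1.png');b=cv2.imread('pics/side1.png')
cv2.imwrite('pics/cmb.png',cv2.vconcat([cv2.resize(a[170:350,180:470],(800,497))[:, :][:300*1],]) if 0 else cv2.resize(a[170:370,190:450],(780,600)))
cv2.imwrite('pics/sdc.png',cv2.resize(b[90:390,180:580],(800,600)))"
```

```text
(no output)
```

View pics/cmb.png

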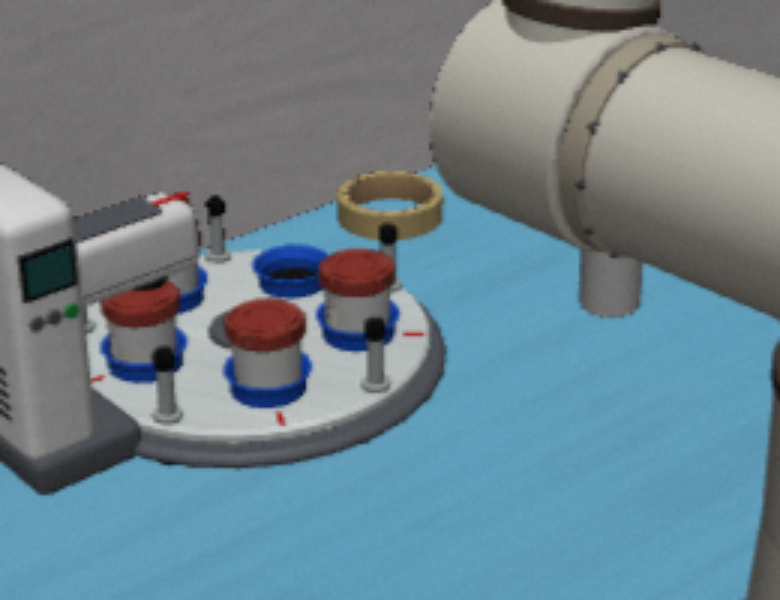

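View pics/sdc.png

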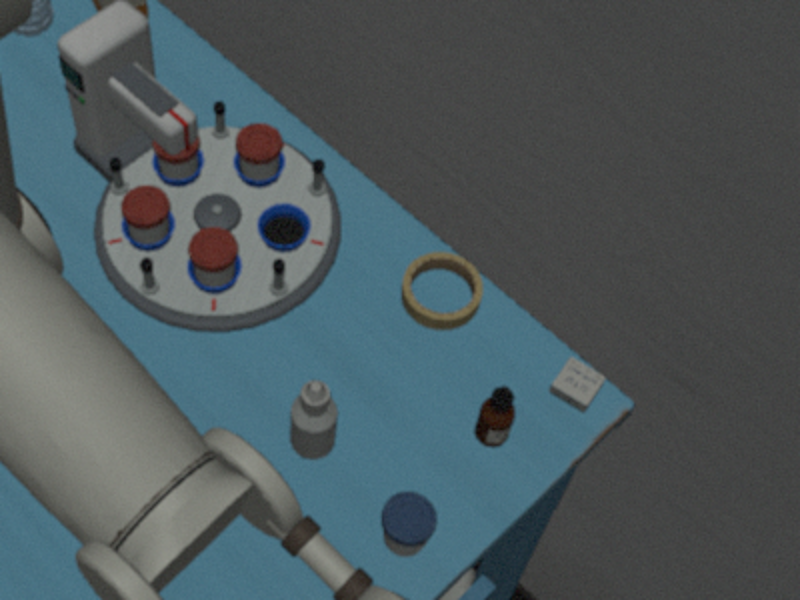

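```bash
cat > tt.py <<'E'
from h import *
from scipy.optimize import least_squares
import sys
def fit(names=("scene","side"),x0=(.545,.045,-1.1),pr=True):
    obs=[];cs={}
    for n in names:
        c=env.read_camera(n);cs[n]=c
        for k,z in [("post0",.064),("red1_mid",.063),("holder0",.063)]:
            for m in env.mark_of(c,k):
                if m["p"]>.3: obs.append((k,n,atz(c,m["uv"],z)[:2]))
    P=np.array([o[2] for o in obs]); post=np.array([o[0]=="post0" for o in obs])
    def res(x):
        r=np.where(post,.128,.085); off=np.where(post,np.pi/5,0)
        a=x[2]+off[:,None]+2*np.pi/5*np.arange(5)
        Q=x[:2]+r[:,None,None]*np.stack([np.cos(a),np.sin(a)],-1)
        d=P[:,None]-Q; i=np.argmin((d**2).sum(-1),1)
        return np.linalg.norm(d[np.arange(len(P)),i],axis=1)
    f=least_squares(res,x0,loss="soft_l1",f_scale=.003)
    if pr:
        for o,r in zip(obs,res(f.x)): print(o[0],o[1],o[2].round(4),round(r*1000,1))
    print("fit",f.x.round(4),np.degrees(f.x[2]).round(1))
    return f.x,cs
if __name__=="__main__":
    x,cs=fit()
    for n,c in cs.items():
        for m in env.mark_of(c,"read_point")+env.mark_of(c,"reader"): print(n,m["p"],m["uv"],atz(c,m["uv"],.063).round(4),atz(c,m["uv"],.0).round(4))
    c=env.read_camera("wrist"); save(c,"w1.png"); print(ray(c,(320,240)))
E
python3 tt.py
```

```text
post0 scene [0.6281 0.1332] 2.1
post0 scene [0.4793 0.1519] 1.5
post0 scene [ 0.6618 -0.008 ] 4.7
post0 scene [ 0.5188 -0.0838] 10.6
red1_mid scene [ 0.4884 -0.0233] 3.1
red1_mid scene [0.6412 0.0508] 17.3
holder0 scene [ 0.4921 -0.0306] 10.2
holder0 scene [ 0.5995 -0.0449] 18.7
holder0 scene [0.6222 0.0618] 5.0
holder0 scene [0.5597 0.1203] 9.7
holder0 scene [0.4721 0.0813] 10.0
post0 side [0.6263 0.1273] 8.1
post0 side [0.4139 0.0091] 5.3
post0 side [ 0.5229 -0.0833] 7.1
post0 side [0.4759 0.1496] 2.6
red1_mid side [0.6376 0.1394] 82.5
red1_mid side [0.6281 0.0642] 6.9
red1_mid side [0.4631 0.0794] 4.9
holder0 side [0.4548 0.0714] 10.3
holder0 side [0.541  0.1257] 10.1
holder0 side [ 0.4834 -0.0225] 2.0
holder0 side [0.6262 0.0508] 7.1
fit [ 0.5422  0.0401 -1.0469] -60.0
scene 0.27 [320.5, 256.0] [ 0.5196 -0.0835  0.063 ] [ 0.6142 -0.1606  0.    ]
side 0.82 [264.2, 168.9] [0.5394 0.1264 0.063 ] [0.5672 0.1667 0.    ]
side 0.57 [255.4, 200.3] [0.4643 0.0689 0.063 ] [0.4882 0.1062 0.    ]
side 0.19 [252.1, 197.9] [0.4629 0.0795 0.063 ] [ 0.4867  0.1174 -0.    ]
(array([ 0.23440147, -0.53174944,  0.3735606 ]), array([-0.30860085, -0.08909031, -0.94702404]))
```

Emit:
play_rows(
  commands=[
    {"x": 0.03, "y": -0.008},
    {"x": 0.08, "y": -0.022},
    {"x": 0.13, "y": -0.036},
    {"x": 0.18, "y": -0.05},
    {"x": 0.23, "y": -0.064},
    {"x": 0.28, "y": -0.078},
    {"x": 0.31, "y": -0.087},
    {"x": 0.31, "y": -0.087},
    {"x": 0.31, "y": -0.087},
  ],
  claw=0,
)

```text
schema error: expected keys x, y, z, wx, wy, wz
```

```bash
cat > cup.py <<'E'
from h import *
o=env.get_obs(); print(o["ee_pos"].round(4) if hasattr(o["ee_pos"],'round') else o["ee_pos"],np.round(o["orientation"],4))
r=R.from_quat(o["orientation"])
for n in ["wrist","side"]:
    c=env.read_camera(n); save(c,n+"2.png")
    for k in ["cup_mid","methanol_mid","iodine_mid"]:
        for m in env.mark_of(c,k)[:1]: 
            p=atz(c,m["uv"],Z[k]); print(n,k,m["p"],np.round(m["uv"],1),p.round(4),"tool",r.inv().apply(p-o["ee_pos"]).round(4))
    for m in env.regions_of(c,"cup_mid")[:1]:
        b=m["box"]; print("box",b,m["p"])
E
python3 cup.py
```

```text
[ 0.1554 -0.5536  0.4047] [ 0.9906  0.1365 -0.     -0.    ]
side cup_mid 0.8 [381.6 349.7] [ 0.4293 -0.3856  0.03  ] tool [ 0.3091 -0.0877  0.3747]
side methanol_mid 0.89 [336.8 296.6] [ 0.4341 -0.2423  0.06  ] tool [ 0.3525 -0.2243  0.3447]
side iodine_mid 0.57 [427.5 299.3] [ 0.5782 -0.3768  0.05  ] tool [ 0.4548 -0.0559  0.3547]
```

View pics/wrist2.png

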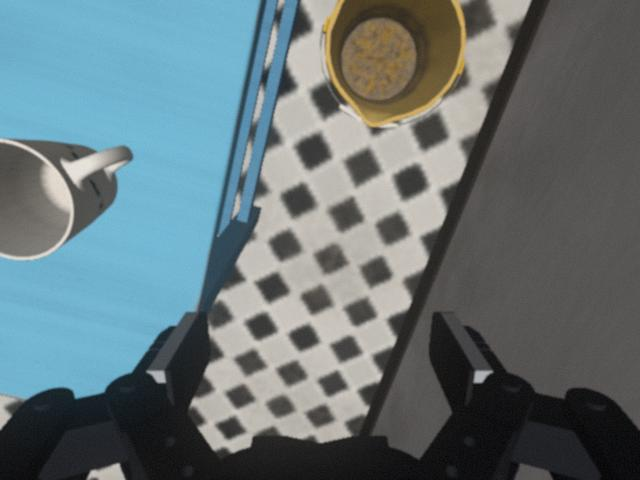

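The move was refused because every row needs all six keys. The wrist picture is therefore from the start pose: fingers at the bottom, a mug at left (40,200), and the table edge near column 240.

Emit:
play_rows(
  commands=[
    {"x": 0.03, "y": -0.008, "z": 0, "wx": 0, "wy": 0, "wz": 0},
    {"x": 0.08, "y": -0.022, "z": 0, "wx": 0, "wy": 0, "wz": 0},
    {"x": 0.13, "y": -0.036, "z": 0, "wx": 0, "wy": 0, "wz": 0},
    {"x": 0.18, "y": -0.05, "z": 0, "wx": 0, "wy": 0, "wz": 0},
    {"x": 0.23, "y": -0.064, "z": 0, "wx": 0, "wy": 0, "wz": 0},
    {"x": 0.28, "y": -0.078, "z": 0, "wx": 0, "wy": 0, "wz": 0},
    {"x": 0.31, "y": -0.087, "z": 0, "wx": 0, "wy": 0, "wz": 0},
    {"x": 0.31, "y": -0.087, "z": 0, "wx": 0, "wy": 0, "wz": 0},
    {"x": 0.31, "y": -0.087, "z": 0, "wx": 0, "wy": 0, "wz": 0},
  ],
  claw=0,
)

```text
time: 4.28
ee_pos: [0.43, -0.3863, 0.4046]
orientation: [0.991, 0.136, -0.0, 0.0]
wrist_force: [0.0, 0.4, -0.3]
opening: 1.002
grip_force: 0.0
```

```bash
python3 cup.py
```

```text
[ 0.43   -0.3863  0.4046] [ 9.907e-01  1.364e-01 -3.000e-04  1.000e-04]
wrist cup_mid 0.78 [325.  205.5] [ 0.4301 -0.3923  0.03  ] tool [-0.0013  0.0057  0.3746]
wrist methanol_mid 0.64 [147.6 161.1] [ 0.4337 -0.2423  0.06  ] tool [ 0.0427 -0.1377  0.3446]
wrist iodine_mid 0.65 [362.2   4.7] [ 0.588  -0.3753  0.05  ] tool [0.1553 0.0321 0.3546]
box [293.6, 175.7, 62.9, 69.4] 0.68
side cup_mid 0.66 [380.8 349.5] [ 0.4284 -0.3841  0.03  ] tool [-0.0008 -0.0026  0.3746]
side methanol_mid 0.9 [334.9 296.4] [ 0.4315 -0.2391  0.06  ] tool [ 0.0414 -0.1413  0.3446]
side iodine_mid 0.46 [429.3 297.7] [ 0.5839 -0.3769  0.05  ] tool [0.1509 0.0325 0.3546]
box [368.5, 332.4, 32.5, 36.6] 0.59
```

View pics/wrist2.png

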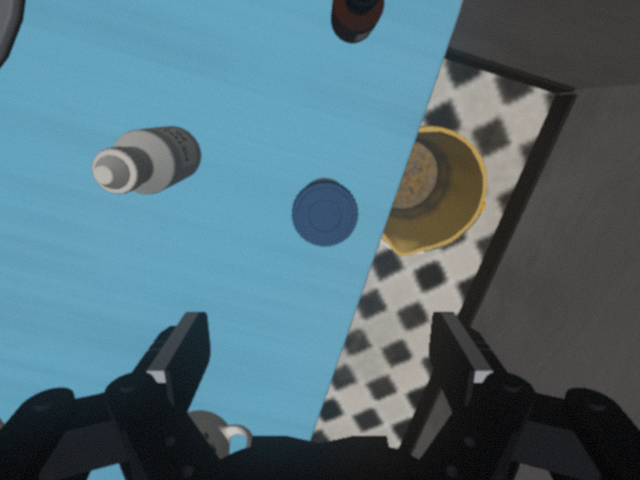

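The blue lid is centred at about (325,213), between the open fingers. The methanol bottle is at (147,160) and the iodine at (357,15).

```bash
cat > lid.py <<'E'
from h import *
o=env.get_obs(); r=R.from_quat(o["orientation"]); c=env.read_camera("wrist")
hsv=cv2.cvtColor(c["img"],cv2.COLOR_RGB2HSV); m=((hsv[...,0]>105)&(hsv[...,0]<125)&(hsv[...,1]>90)&(hsv[...,2]<150)).astype(np.uint8)
m=cv2.morphologyEx(m,cv2.MORPH_OPEN,np.ones((5,5)))
n,l,s,ce=cv2.connectedComponentsWithStats(m)
for i in np.argsort(-s[1:,4])[:2]+1:
    p=atz(c,ce[i],.058); print(s[i],ce[i].round(1),p.round(4),r.inv().apply(p-o["ee_pos"]).round(4))
E
python3 lid.py
```

```text
[ 315  190   40   50 1086] [334.2 215.3] [ 0.4308 -0.3996  0.058 ] [-0.0031  0.0131  0.3467]
[310 219   8   6  46] [313.4 221.4] [ 0.4209 -0.384   0.058 ] [-0.0084 -0.0045  0.3467]
```

Emit:
play_rows(
  commands=[
    {"x": -0.002, "y": 0.005, "z": 0.02, "wx": 0, "wy": 0, "wz": 0},
    {"x": -0.002, "y": 0.005, "z": 0.06, "wx": 0, "wy": 0, "wz": 0},
    {"x": -0.002, "y": 0.005, "z": 0.1, "wx": 0, "wy": 0, "wz": 0},
    {"x": -0.002, "y": 0.005, "z": 0.14, "wx": 0, "wy": 0, "wz": 0},
    {"x": -0.002, "y": 0.005, "z": 0.17, "wx": 0, "wy": 0, "wz": 0},
    {"x": -0.002, "y": 0.005, "z": 0.19, "wx": 0, "wy": 0, "wz": 0},
    {"x": -0.002, "y": 0.005, "z": 0.205, "wx": 0, "wy": 0, "wz": 0},
    {"x": -0.002, "y": 0.005, "z": 0.205, "wx": 0, "wy": 0, "wz": 0},
  ],
  claw=0,
)

```text
time: 5.82
ee_pos: [0.4296, -0.3911, 0.1987]
orientation: [0.991, 0.136, -0.0, -0.001]
wrist_force: [0.6, 0.1, 0.3]
opening: 0.998
grip_force: 0.0
```

Emit:
play_rows(
  commands=[
    {"x": 0, "y": 0, "z": 0, "wx": 0, "wy": 0, "wz": 0},
    {"x": 0, "y": 0, "z": 0, "wx": 0, "wy": 0, "wz": 0},
    {"x": 0, "y": 0, "z": 0, "wx": 0, "wy": 0, "wz": 0},
    {"x": 0, "y": 0, "z": 0, "wx": 0, "wy": 0, "wz": 0},
    {"x": 0, "y": 0, "z": 0, "wx": 0, "wy": 0, "wz": 0},
    {"x": 0, "y": 0, "z": 0, "wx": 0, "wy": 0, "wz": 0},
  ],
  claw=1,
)

```text
time: 6.58
ee_pos: [0.4303, -0.3919, 0.2015]
orientation: [0.991, 0.137, 0.001, 0.001]
wrist_force: [-0.5, 1.4, 6.3]
opening: 0.653
grip_force: 63.0
```

Emit:
play_rows(
  commands=[
    {"x": 0, "y": 0, "z": -0.02, "wx": 0, "wy": 0, "wz": 0},
    {"x": 0, "y": 0, "z": -0.06, "wx": 0, "wy": 0, "wz": 0},
    {"x": 0, "y": 0, "z": -0.1, "wx": 0, "wy": 0, "wz": 0},
    {"x": 0, "y": 0, "z": -0.14, "wx": 0, "wy": 0, "wz": 0},
    {"x": 0.01, "y": -0.02, "z": -0.165, "wx": 0, "wy": 0, "wz": 0},
    {"x": 0.03, "y": -0.06, "z": -0.17, "wx": 0, "wy": 0, "wz": 0},
    {"x": 0.055, "y": -0.11, "z": -0.17, "wx": 0, "wy": 0, "wz": 0},
    {"x": 0.08, "y": -0.16, "z": -0.17, "wx": 0, "wy": 0, "wz": 0},
    {"x": 0.105, "y": -0.21, "z": -0.17, "wx": 0, "wy": 0, "wz": 0},
    {"x": 0.13, "y": -0.26, "z": -0.17, "wx": 0, "wy": 0, "wz": 0},
    {"x": 0.145, "y": -0.303, "z": -0.17, "wx": 0, "wy": 0, "wz": 0},
    {"x": 0.145, "y": -0.303, "z": -0.17, "wx": 0, "wy": 0, "wz": 0},
  ],
  claw=1,
)

```text
time: 8.07
ee_pos: [0.4873, -0.0578, 0.3708]
orientation: [0.99, 0.139, 0.001, 0.0]
wrist_force: [0.2, -0.5, -1.4]
opening: 0.647
grip_force: 63.8
```

```bash
cat > w3.py <<'E'
from h import *
o=env.get_obs(); r=R.from_quat(o["orientation"]); print(np.round(o["ee_pos"],4),np.round(o["orientation"],4),o["grip_force"])
c=env.read_camera("wrist"); save(c,"w3.png")
for k in ["holder0","post0","red1_mid","cup_mid","read_point","reader"]:
    for m in env.mark_of(c,k):
        p=atz(c,m["uv"],Z[k]); print(k,round(m["p"],2),np.round(m["uv"],1),p.round(4),"tool",r.inv().apply(p-o["ee_pos"]).round(4))
x=proj(c,[[.5422,.0401,.033],[.5847,-.0336,.033],[.5422,.0401,.0]]);print(x)
E
python3 w3.py
```

```text
[ 0.4873 -0.0578  0.3708] [9.903e-01 1.387e-01 6.000e-04 1.000e-04] 63.77351760864258
holder0 0.78 [323.9  83.8] [ 0.5832 -0.0342  0.063 ] tool [0.0984 0.0035 0.3079]
post0 0.77 [ 28.6 154.7] [0.4814 0.1528 0.064 ] tool [ 0.0518 -0.2042  0.3068]
post0 0.7 [373.1 185.4] [ 0.5274 -0.0874  0.064 ] tool [0.03   0.0393 0.3069]
cup_mid 0.58 [370.9 183.9] [ 0.5233 -0.0917  0.03  ] tool [0.0249 0.0423 0.3409]
[[214.25551224 113.33608435]
 [323.18918022  84.12364375]
 [224.40523979 113.03573801]]
```

View pics/w3.png

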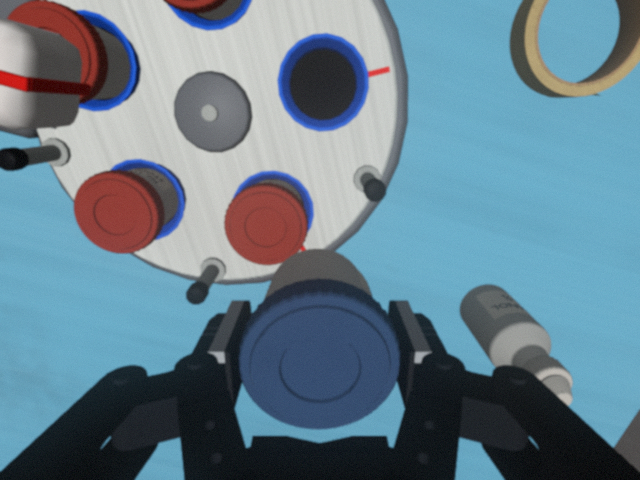

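The empty ring is centred at about (323,83), the hub at (212,112), and post4 has its base near (367,180). The blue cup is held upright, lid centre near (320,362).

```bash
cat > w4.py <<'E'
from h import *
o=env.get_obs(); r=R.from_quat(o["orientation"]); c=env.read_camera("wrist")
for x in (-.006,-.003,0,.003): print(x,proj(c,[r.apply([x,0,.1415])+o["ee_pos"]]).round(1))
a=np.linspace(0,2*np.pi,60); q=np.array([r.apply([.0285*np.cos(t),.0285*np.sin(t),.1415])+o["ee_pos"] for t in a]);u=proj(c,q);print("ring extents",u.min(0),u.max(0))
for uv in [(323.3,82.5)]:
    p=atz(c,uv,.04);print(p,r.inv().apply(p-o["ee_pos"]))
print(atz(c,(212,112),.038))
E
python3 w4.py
```

```text
-0.006 [[318.1 378.8]]
-0.003 [[318.1 371.5]]
0 [[318.1 364.1]]
0.003 [[318.1 356.6]]
ring extents [234.00330233 287.90619369] [402.23428187 430.30468465]
[ 0.58522672 -0.03774711  0.04      ] [0.10056158 0.0033682  0.32982984]
[0.54355264 0.03634626 0.038     ]
```

Emit:
play_rows(
  commands=[
    {"x": 0.02, "y": 0.001, "z": 0, "wx": 0, "wy": 0, "wz": 0},
    {"x": 0.05, "y": 0.002, "z": 0, "wx": 0, "wy": 0, "wz": 0},
    {"x": 0.08, "y": 0.003, "z": 0, "wx": 0, "wy": 0, "wz": 0},
    {"x": 0.099, "y": 0.003, "z": 0.01, "wx": 0, "wy": 0, "wz": 0},
    {"x": 0.099, "y": 0.003, "z": 0.04, "wx": 0, "wy": 0, "wz": 0},
    {"x": 0.099, "y": 0.003, "z": 0.07, "wx": 0, "wy": 0, "wz": 0},
    {"x": 0.099, "y": 0.003, "z": 0.095, "wx": 0, "wy": 0, "wz": 0},
    {"x": 0.099, "y": 0.003, "z": 0.105, "wx": 0, "wy": 0, "wz": 0},
    {"x": 0.099, "y": 0.003, "z": 0.105, "wx": 0, "wy": 0, "wz": 0},
    {"x": 0.099, "y": 0.003, "z": 0.105, "wx": 0, "wy": 0, "wz": 0},
  ],
  claw=1,
)

```text
time: 9.72
ee_pos: [0.5842, -0.0368, 0.2661]
orientation: [0.991, 0.136, 0.001, 0.0]
wrist_force: [1.5, -0.8, -0.1]
opening: 0.653
grip_force: 63.8
```

```bash
cat > w5.py <<'E'
from h import *
o=env.get_obs(); r=R.from_quat(o["orientation"]); print(np.round(o["ee_pos"],4),np.round(o["wrist_force"],1))
a=np.linspace(0,2*np.pi,80)
for n in ["side","wrist"]:
    c=env.read_camera(n); im=c["img"].copy()
    for rad,z in ((.0285,.051),):
        h=np.array([.5849,-.0345])
        u=proj(c,[[h[0]+rad*np.cos(t),h[1]+rad*np.sin(t),z] for t in a]); cv2.polylines(im,[np.int32(u*16)],True,(0,255,0),1,shift=4)
    foot=[r.apply([.022*np.cos(t),.022*np.sin(t),.2015])+o["ee_pos"] for t in a]
    cv2.polylines(im,[np.int32(proj(c,foot)*16)],True,(255,255,0),1,shift=4)
    if n=="side": s=cv2.resize(im[150:250,265:385],(600,500))
    else: cv2.imwrite("pics/w5.png",cv2.vconcat([cv2.resize(im,(400,300)),cv2.resize(s[...,:],(400,300))])[...,::-1])
E
python3 w5.py
```

```text
[ 0.5842 -0.0368  0.2661] [ 1.5 -0.8 -0.1]
```

View pics/w5.png

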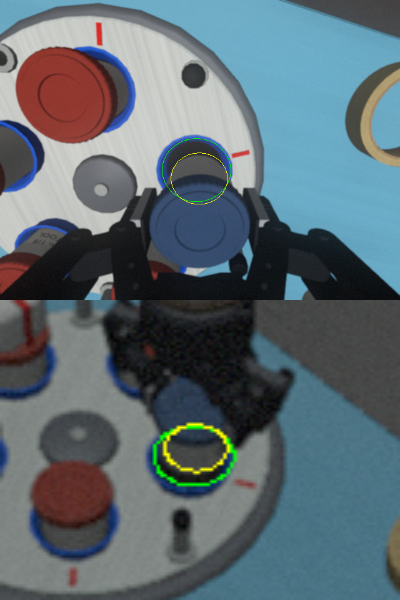

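The predicted ring outline sits on the blue ring in both views, with the cup foot inside it, so it's safe to lower.

Emit:
play_rows(
  commands=[
    {"x": 0, "y": 0, "z": 0.006, "wx": 0, "wy": 0, "wz": 0},
    {"x": 0, "y": 0, "z": 0.012, "wx": 0, "wy": 0, "wz": 0},
    {"x": 0, "y": 0, "z": 0.018, "wx": 0, "wy": 0, "wz": 0},
    {"x": 0, "y": 0, "z": 0.023, "wx": 0, "wy": 0, "wz": 0},
    {"x": 0, "y": 0, "z": 0.027, "wx": 0, "wy": 0, "wz": 0},
    {"x": 0, "y": 0, "z": 0.03, "wx": 0, "wy": 0, "wz": 0},
    {"x": 0, "y": 0, "z": 0.03, "wx": 0, "wy": 0, "wz": 0},
    {"x": 0, "y": 0, "z": 0.03, "wx": 0, "wy": 0, "wz": 0},
  ],
  claw=1,
)

```text
time: 10.82
ee_pos: [0.5835, -0.0363, 0.2345]
orientation: [0.991, 0.137, -0.0, -0.0]
wrist_force: [-0.1, 2.2, -0.0]
opening: 0.65
grip_force: 63.7
```

Emit:
play_rows(
  commands=[
    {"x": 0, "y": 0, "z": 0, "wx": 0, "wy": 0, "wz": 0},
    {"x": 0, "y": 0, "z": 0, "wx": 0, "wy": 0, "wz": 0},
    {"x": 0, "y": 0, "z": 0, "wx": 0, "wy": 0, "wz": 0},
    {"x": 0, "y": 0, "z": 0, "wx": 0, "wy": 0, "wz": 0},
    {"x": 0, "y": 0, "z": -0.01, "wx": 0, "wy": 0, "wz": 0},
    {"x": 0, "y": 0, "z": -0.03, "wx": 0, "wy": 0, "wz": 0},
    {"x": 0, "y": 0, "z": -0.06, "wx": 0, "wy": 0, "wz": 0},
    {"x": 0, "y": 0, "z": -0.1, "wx": 0, "wy": 0, "wz": 0},
    {"x": -0.02, "y": 0, "z": -0.13, "wx": 0, "wy": 0, "wz": 0},
    {"x": -0.06, "y": 0, "z": -0.15, "wx": 0, "wy": 0, "wz": 0},
    {"x": -0.1, "y": 0, "z": -0.15, "wx": 0, "wy": 0, "wz": 0},
    {"x": -0.1, "y": 0, "z": -0.15, "wx": 0, "wy": 0, "wz": 0},
  ],
  claw=0.1,
)

```text
time: 12.32
ee_pos: [0.4857, -0.0638, 0.3863]
orientation: [0.991, 0.136, 0.001, 0.001]
wrist_force: [0.5, 0.6, 0.2]
opening: 0.902
grip_force: 0.0
```

```bash
cat > tt2.py <<'E'
from h import *
import sys
# overlay model: args cx cy phi_deg head_deg
cx,cy,phi,hd=map(float,sys.argv[1:5])
o=env.get_obs(); r=R.from_quat(o["orientation"]); print(np.round(o["ee_pos"],4))
c=env.read_camera("wrist"); im=c["img"].copy(); a=np.linspace(0,2*np.pi,80)
def circ(x,y,rad,z,col): cv2.polylines(im,[np.int32(proj(c,[[x+rad*np.cos(t),y+rad*np.sin(t),z] for t in a])*16)],True,col,1,shift=4)
circ(cx,cy,.14,.033,(0,255,0))
for k in range(5):
    t=np.radians(phi+72*k); circ(cx+.085*np.cos(t),cy+.085*np.sin(t),.0285,.093,(255,255,0))
    t+=np.pi/5; circ(cx+.128*np.cos(t),cy+.128*np.sin(t),.0075,.085,(255,0,255))
t=np.radians(hd); d=np.array([np.cos(t),np.sin(t)])
u=proj(c,[[cx,cy,.033],[*(d*.048+(cx,cy)),.105]]); cv2.line(im,*[tuple(int(v) for v in p) for p in u],(0,255,255),1)
cv2.imwrite("pics/"+sys.argv[5],im[...,::-1])
for k in ["post0","read_point","reader"]:
    for m in env.mark_of(c,k):
        p=atz(c,m["uv"],Z[k]); q=p[:2]-(cx,cy); print(k,round(m["p"],2),np.round(m["uv"],1),p.round(4),np.degrees(np.arctan2(q[1],q[0])).round(1),np.linalg.norm(q).round(3))
E
python3 tt2.py .5428 .038 -60 92 w6.png
```

```text
[ 0.4857 -0.0638  0.3863]
post0 0.81 [193.  272.2] [0.4154 0.0233 0.064 ] -173.4 0.128
post0 0.75 [359.3 181.5] [ 0.5236 -0.0857  0.064 ] -98.8 0.125
reader 0.33 [499.1 327. ] [ 0.407  -0.2838  0.    ] -112.9 0.349
reader 0.23 [ 32.3 139.3] [0.472  0.1982 0.    ] 113.8 0.175
reader 0.22 [315.9  84.5] [ 0.5844 -0.0342  0.    ] -60.1 0.083
```

View pics/w6.png

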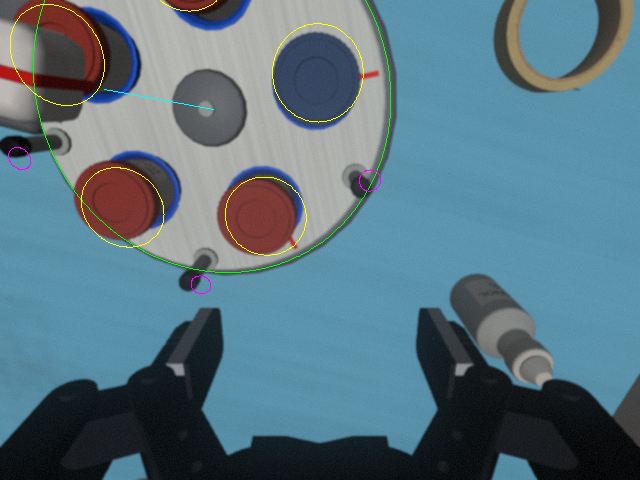

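The blue cup now stands in holder0, lid at (316,80). The real post caps at (192,281), (360,186) and (16,147) sit a few degrees clockwise of my overlay, so I'll fit from the pixels.

```bash
cat > fitpx.py <<'E'
from h import *
from scipy.optimize import least_squares
# pts: list of (u,v,z,r,offset_deg)
def fit(c,pts,x0,fixc=None):
    uv=np.array([p[:2] for p in pts])
    def mod(x):
        cx,cy=(x[:2] if fixc is None else fixc); return proj(c,[[cx+p[3]*np.cos(x[-1]+np.radians(p[4])),cy+p[3]*np.sin(x[-1]+np.radians(p[4])),p[2]] for p in pts])
    f=least_squares(lambda x:(mod(x)-uv).ravel(),x0,loss="soft_l1",f_scale=2)
    return f.x,(mod(f.x)-uv).round(1)
E
python3 - <<'E'
from fitpx import *
c=env.read_camera("wrist")
pts=[(192,281,.081,.128,252),(360,186,.081,.128,324),(16,147,.081,.128,180),(316,80,.093,.085,0),(258,214,.093,.085,288),(115,200,.093,.085,216),(207,107,.037,0,0),(205,258,.036,.128,252),(355,178,.036,.128,324),(61,143,.036,.128,180)]
x,e=fit(c,pts,[.543,.038,-1.05]);print(x,np.degrees(x[2]),e.tolist())
for z in(.12,.13,.14): # head nose red line ends on top
  print(z,[atz(c,p,z).round(3) for p in [(0,76),(85,88)]])
t=cv2.imread("pics/w6.png"); cv2.imwrite("pics/w6c.png",cv2.resize(t[0:200,0:240],(720,600)))
E
```

```text
[ 0.54559466  0.04070328 -1.09569679] -62.77880192905518 [[-1.3, -0.6], [2.5, -0.2], [-0.7, -0.4], [-0.2, -0.9], [-0.6, 4.5], [-1.4, 2.8], [2.9, 1.1], [1.7, 1.2], [1.6, -2.3], [-3.9, -1.4]]
0.12 [array([0.536, 0.136, 0.12 ]), array([0.543, 0.089, 0.12 ])]
0.13 [array([0.537, 0.128, 0.13 ]), array([0.544, 0.084, 0.13 ])]
0.14 [array([0.539, 0.121, 0.14 ]), array([0.545, 0.078, 0.14 ])]
```

View pics/w6c.png

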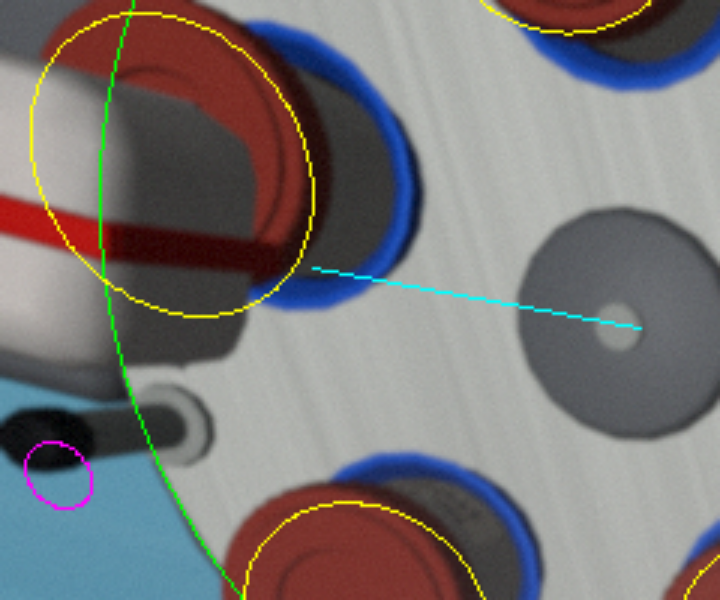

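Emit:
play_rows(
  commands=[
    {"x": -0.01, "y": -0.02, "z": 0.0, "wx": 0, "wy": 0, "wz": 0.03},
    {"x": -0.025, "y": -0.05, "z": 0.01, "wx": 0, "wy": 0, "wz": 0.07},
    {"x": -0.038, "y": -0.085, "z": 0.04, "wx": 0, "wy": 0, "wz": 0.115},
    {"x": -0.0425, "y": -0.1, "z": 0.07, "wx": 0, "wy": 0, "wz": 0.115},
    {"x": -0.0425, "y": -0.1, "z": 0.075, "wx": 0, "wy": 0, "wz": 0.115},
    {"x": -0.0425, "y": -0.1, "z": 0.075, "wx": 0, "wy": 0, "wz": 0.115},
    {"x": -0.0425, "y": -0.1, "z": 0.075, "wx": 0, "wy": 0, "wz": 0.115},
  ],
  claw=0.6,
)

```text
time: 13.45
ee_pos: [0.4206, 0.0205, 0.3112]
orientation: [0.997, 0.079, 0.001, 0.0]
wrist_force: [0.4, -0.5, 0.2]
opening: 0.402
grip_force: 0.0
```

```bash
python3 tt2.py .5456 .0407 -62.8 92.5 w7.png; python3 -c "
from h import *
o=env.get_obs();print(np.round(o['joint_pos'],3),np.round(o['orientation'],3),o['opening'])"
```

```text
[0.4206 0.0205 0.3112]
post0 0.78 [ 90.  104.3] [0.4857 0.1534 0.064 ] 118.0 0.128
post0 0.76 [314.5 262.5] [0.4152 0.0219 0.064 ] -171.8 0.132
post0 0.68 [543.4 106.8] [ 0.5225 -0.0847  0.064 ] -100.5 0.128
read_point 0.73 [545.8 106.7] [ 0.5228 -0.0865  0.063 ] -100.2 0.129
[-0.24  -0.161  2.111 -0.     1.191  1.173] [0.997 0.079 0.001 0.   ] 0.40230937795584476
```

View pics/w7.png

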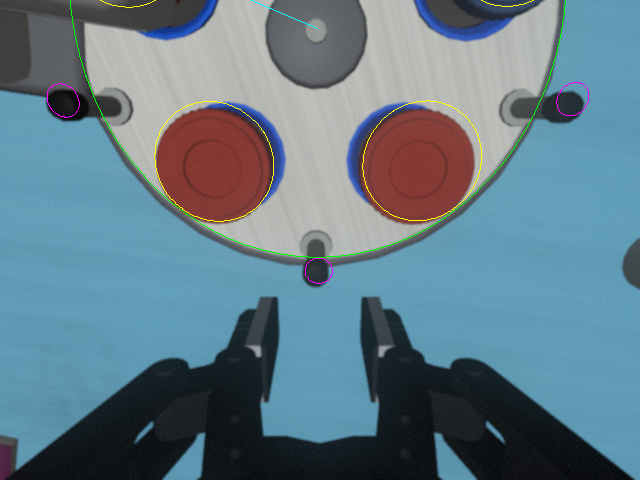

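Post3's cap at (317,270) lies between the fingers and matches the overlay. The red cups at (214,165) and (418,167) are clear.

Emit:
play_rows(
  commands=[
    {"x": 0, "y": 0, "z": 0.015, "wx": 0, "wy": 0, "wz": 0},
    {"x": 0, "y": 0, "z": 0.035, "wx": 0, "wy": 0, "wz": 0},
    {"x": 0, "y": 0, "z": 0.055, "wx": 0, "wy": 0, "wz": 0},
    {"x": 0, "y": 0, "z": 0.072, "wx": 0, "wy": 0, "wz": 0},
    {"x": 0, "y": 0, "z": 0.083, "wx": 0, "wy": 0, "wz": 0},
    {"x": 0, "y": 0, "z": 0.085, "wx": 0, "wy": 0, "wz": 0},
    {"x": 0, "y": 0, "z": 0.085, "wx": 0, "wy": 0, "wz": 0},
  ],
  claw=0.6,
)

```text
time: 14.52
ee_pos: [0.4195, 0.0212, 0.2249]
orientation: [0.997, 0.079, 0.0, 0.0]
wrist_force: [0.6, 0.4, 0.5]
opening: 0.402
grip_force: 0.0
```

Emit:
play_rows(
  commands=[
    {"x": 0, "y": 0, "z": 0, "wx": 0, "wy": 0, "wz": 0},
    {"x": 0, "y": 0, "z": 0, "wx": 0, "wy": 0, "wz": 0},
    {"x": 0, "y": 0, "z": 0, "wx": 0, "wy": 0, "wz": 0},
  ],
  claw=0.77,
)

```text
time: 14.9
ee_pos: [0.4195, 0.0212, 0.225]
orientation: [0.997, 0.079, 0.0, 0.0]
wrist_force: [0.3, -0.7, 1.0]
opening: 0.231
grip_force: 0.0
```

```bash
cat > arc.py <<'E'
from h import *
import sys
# arc about centre, from current pose, deg steps (+ = ccw); rows relative to current tool pose
cx,cy=.5447,.039; tot=float(sys.argv[1]); n=int(sys.argv[2])
o=env.get_obs(); r=R.from_quat(o["orientation"]); p=np.array(o["ee_pos"]); q=p[:2]-(cx,cy)
print(p.round(4),np.linalg.norm(q).round(4),np.degrees(np.arctan2(q[1],q[0])).round(1),np.round(o["wrist_force"],1))
ya=r.apply([0,1,0]); print("tool y ang",np.degrees(np.arctan2(ya[1],ya[0])).round(1), "tangent",np.degrees(np.arctan2(q[1],q[0])).round(1)+90)
for i in range(1,n+1):
    a=np.radians(tot*i/n); Q=R.from_rotvec([0,0,a]).apply([*q,0])
    d=r.inv().apply(Q-[*q,0]); print(i,d.round(4)[:2],round(-a,3))
E
python3 arc.py 38 12
```

```text
[0.4195 0.0212 0.225 ] 0.1265 -171.9 [ 0.3 -0.7  1. ]
tool y ang -80.9 tangent -81.9
1 [0.0001 0.007 ] -0.055
2 [0.0005 0.014 ] -0.111
3 [0.0014 0.0209] -0.166
4 [0.0026 0.0278] -0.221
5 [0.0042 0.0346] -0.276
6 [0.0062 0.0413] -0.332
7 [0.0085 0.0479] -0.387
8 [0.0112 0.0543] -0.442
9 [0.0143 0.0606] -0.497
10 [0.0177 0.0667] -0.553
11 [0.0214 0.0726] -0.608
12 [0.0254 0.0783] -0.663
```

Emit:
play_rows(
  commands=[
    {"x": 0, "y": 0.004, "z": 0, "wx": 0, "wy": 0, "wz": -0.03},
    {"x": 0, "y": 0.01, "z": 0, "wx": 0, "wy": 0, "wz": -0.08},
    {"x": 0.001, "y": 0.017, "z": 0, "wx": 0, "wy": 0, "wz": -0.135},
    {"x": 0.002, "y": 0.024, "z": 0, "wx": 0, "wy": 0, "wz": -0.19},
    {"x": 0.004, "y": 0.0315, "z": 0, "wx": 0, "wy": 0, "wz": -0.25},
    {"x": 0.006, "y": 0.039, "z": 0, "wx": 0, "wy": 0, "wz": -0.315},
    {"x": 0.008, "y": 0.046, "z": 0, "wx": 0, "wy": 0, "wz": -0.37},
    {"x": 0.0105, "y": 0.053, "z": 0, "wx": 0, "wy": 0, "wz": -0.43},
    {"x": 0.014, "y": 0.06, "z": 0, "wx": 0, "wy": 0, "wz": -0.49},
    {"x": 0.0175, "y": 0.0665, "z": 0, "wx": 0, "wy": 0, "wz": -0.55},
    {"x": 0.0214, "y": 0.0725, "z": 0, "wx": 0, "wy": 0, "wz": -0.608},
    {"x": 0.0254, "y": 0.0783, "z": 0, "wx": 0, "wy": 0, "wz": -0.663},
  ],
  claw=0.77,
)

```text
time: 16.4
ee_pos: [0.457, -0.0523, 0.2248]
orientation: [0.916, 0.4, 0.0, -0.0]
wrist_force: [0.4, -0.2, 0.3]
opening: 0.231
grip_force: 0.1
```

```bash
python3 arc.py 38 12; python3 tt2.py .5447 .039 -24.8 92.5 w8.png
```

```text
[ 0.457  -0.0523  0.2248] 0.1266 -133.9 [ 0.4 -0.2  0.3]
tool y ang -42.8 tangent -43.900000000000006
1 [0.0001 0.007 ] -0.055
2 [0.0005 0.014 ] -0.111
3 [0.0014 0.0209] -0.166
4 [0.0026 0.0278] -0.221
5 [0.0042 0.0346] -0.276
6 [0.0061 0.0413] -0.332
7 [0.0085 0.0479] -0.387
8 [0.0112 0.0544] -0.442
9 [0.0142 0.0607] -0.497
10 [0.0176 0.0668] -0.553
11 [0.0213 0.0727] -0.608
12 [0.0254 0.0784] -0.663
[ 0.457  -0.0523  0.2248]
post0 0.66 [310.5 336.2] [ 0.4537 -0.0516  0.064 ] -135.1 0.128
```

Emit:
play_rows(
  commands=[
    {"x": 0, "y": 0.006, "z": 0, "wx": 0, "wy": 0, "wz": -0.05},
    {"x": 0.0005, "y": 0.0135, "z": 0, "wx": 0, "wy": 0, "wz": -0.107},
    {"x": 0.0014, "y": 0.021, "z": 0, "wx": 0, "wy": 0, "wz": -0.166},
    {"x": 0.0026, "y": 0.028, "z": 0, "wx": 0, "wy": 0, "wz": -0.223},
    {"x": 0.0043, "y": 0.035, "z": 0, "wx": 0, "wy": 0, "wz": -0.28},
    {"x": 0.0064, "y": 0.042, "z": 0, "wx": 0, "wy": 0, "wz": -0.338},
    {"x": 0.009, "y": 0.049, "z": 0, "wx": 0, "wy": 0, "wz": -0.396},
    {"x": 0.012, "y": 0.056, "z": 0, "wx": 0, "wy": 0, "wz": -0.456},
    {"x": 0.0154, "y": 0.0627, "z": 0, "wx": 0, "wy": 0, "wz": -0.516},
    {"x": 0.019, "y": 0.069, "z": 0, "wx": 0, "wy": 0, "wz": -0.573},
    {"x": 0.0225, "y": 0.0745, "z": 0, "wx": 0, "wy": 0, "wz": -0.625},
    {"x": 0.0254, "y": 0.0783, "z": 0, "wx": 0, "wy": 0, "wz": -0.663},
  ],
  claw=0.77,
)

```text
time: 18.1
ee_pos: [0.5315, -0.0866, 0.2246]
orientation: [0.737, 0.676, -0.0, -0.0]
wrist_force: [0.9, 0.4, 1.0]
opening: 0.23
grip_force: 0.0
```

Emit:
play_rows(
  commands=[
    {"x": 0, "y": 0, "z": 0, "wx": 0, "wy": 0, "wz": 0},
    {"x": 0, "y": 0, "z": 0, "wx": 0, "wy": 0, "wz": 0},
    {"x": 0, "y": 0, "z": 0, "wx": 0, "wy": 0, "wz": 0},
    {"x": 0, "y": 0, "z": -0.02, "wx": 0, "wy": 0, "wz": 0},
    {"x": 0, "y": 0, "z": -0.05, "wx": 0, "wy": 0, "wz": 0},
    {"x": 0, "y": 0, "z": -0.085, "wx": 0, "wy": 0, "wz": 0},
    {"x": 0, "y": 0, "z": -0.11, "wx": 0, "wy": 0, "wz": 0},
    {"x": 0, "y": 0, "z": -0.12, "wx": 0, "wy": 0, "wz": 0},
  ],
  claw=0.65,
)

```text
time: 19.1
ee_pos: [0.5317, -0.0869, 0.3464]
orientation: [0.737, 0.676, 0.001, 0.001]
wrist_force: [0.1, 1.0, -0.7]
opening: 0.351
grip_force: 0.0
```

```bash
python3 tt2.py .5447 .039 13.2 92.5 w8.png; python3 arc.py -72 8
```

```text
[ 0.5317 -0.0869  0.3464]
post0 0.94 [315.3 232.8] [ 0.5305 -0.0859  0.064 ] -96.5 0.126
post0 0.84 [516.1  95.7] [ 0.6611 -0.0086  0.064 ] -22.3 0.126
post0 0.58 [117.8  92.8] [0.4184 0.014  0.064 ] -168.8 0.129
[ 0.5311 -0.0867  0.3435] 0.1264 -96.2 [ 0.6  0.  -0.4]
tool y ang -4.9 tangent -6.200000000000003
1 [ 0.002  -0.0197] 0.157
2 [ 0.007  -0.0389] 0.314
3 [ 0.015  -0.0571] 0.471
4 [ 0.0257 -0.0738] 0.628
5 [ 0.039  -0.0886] 0.785
6 [ 0.0543 -0.1011] 0.942
7 [ 0.0715 -0.1111] 1.1
8 [ 0.0899 -0.1183] 1.257
```

Emit:
play_rows(
  commands=[
    {"x": 0.002, "y": -0.02, "z": 0, "wx": 0, "wy": 0, "wz": 0.157},
    {"x": 0.007, "y": -0.039, "z": 0, "wx": 0, "wy": 0, "wz": 0.314},
    {"x": 0.015, "y": -0.057, "z": 0, "wx": 0, "wy": 0, "wz": 0.471},
    {"x": 0.026, "y": -0.074, "z": 0, "wx": 0, "wy": 0, "wz": 0.628},
    {"x": 0.039, "y": -0.089, "z": 0, "wx": 0, "wy": 0, "wz": 0.785},
    {"x": 0.054, "y": -0.101, "z": 0, "wx": 0, "wy": 0, "wz": 0.942},
    {"x": 0.0715, "y": -0.111, "z": 0, "wx": 0, "wy": 0, "wz": 1.1},
    {"x": 0.09, "y": -0.118, "z": 0.01, "wx": 0, "wy": 0, "wz": 1.257},
    {"x": 0.09, "y": -0.118, "z": 0.03, "wx": 0, "wy": 0, "wz": 1.257},
    {"x": 0.09, "y": -0.118, "z": 0.035, "wx": 0, "wy": 0, "wz": 1.257},
    {"x": 0.09, "y": -0.118, "z": 0.035, "wx": 0, "wy": 0, "wz": 1.257},
  ],
  claw=0.6,
)

```text
time: 20.68
ee_pos: [0.4214, 0.0129, 0.309]
orientation: [0.994, 0.114, -0.001, -0.0]
wrist_force: [0.1, -0.3, -0.6]
opening: 0.399
grip_force: 0.0
```

```bash
cat > post.py <<'E'
from h import *
o=env.get_obs(); r=R.from_quat(o["orientation"]); c=env.read_camera("wrist"); print(np.round(o["ee_pos"],4))
for m in env.mark_of(c,"post0"):
    p=atz(c,m["uv"],.064); q=p[:2]-(.5447,.039); print(round(m["p"],2),np.round(m["uv"]),p.round(4),np.degrees(np.arctan2(q[1],q[0])).round(1),r.inv().apply(p-o["ee_pos"]).round(4))
E
python3 post.py
```

```text
[0.4214 0.0129 0.309 ]
0.94 [ 86. 103.] [0.4767 0.1509 0.064 ] 121.3 [ 0.0854 -0.1217  0.245 ]
0.73 [321. 259.] [0.419  0.0113 0.064 ] -167.6 [-0.0023  0.0012  0.245 ]
```

Centred. Descending and caging post2.

Emit:
play_rows(
  commands=[
    {"x": -0.001, "y": 0.001, "z": 0.015, "wx": 0, "wy": 0, "wz": 0},
    {"x": -0.001, "y": 0.001, "z": 0.035, "wx": 0, "wy": 0, "wz": 0},
    {"x": -0.001, "y": 0.001, "z": 0.055, "wx": 0, "wy": 0, "wz": 0},
    {"x": -0.001, "y": 0.001, "z": 0.072, "wx": 0, "wy": 0, "wz": 0},
    {"x": -0.001, "y": 0.001, "z": 0.082, "wx": 0, "wy": 0, "wz": 0},
    {"x": -0.001, "y": 0.001, "z": 0.083, "wx": 0, "wy": 0, "wz": 0},
    {"x": -0.001, "y": 0.001, "z": 0.083, "wx": 0, "wy": 0, "wz": 0},
  ],
  claw=0.6,
)

```text
time: 21.65
ee_pos: [0.4212, 0.0117, 0.2271]
orientation: [0.994, 0.114, 0.0, 0.0]
wrist_force: [-0.3, -0.0, 0.4]
opening: 0.4
grip_force: 0.0
```

Emit:
play_rows(
  commands=[
    {"x": 0, "y": 0, "z": 0, "wx": 0, "wy": 0, "wz": 0},
    {"x": 0, "y": 0, "z": 0, "wx": 0, "wy": 0, "wz": 0},
    {"x": 0, "y": 0, "z": 0, "wx": 0, "wy": 0, "wz": 0},
  ],
  claw=0.78,
)

```text
time: 22.02
ee_pos: [0.421, 0.0118, 0.2269]
orientation: [0.994, 0.114, 0.0, 0.0]
wrist_force: [-0.4, 0.9, -0.4]
opening: 0.215
grip_force: 0.0
```

Emit:
play_rows(
  commands=[
    {"x": 0, "y": 0.004, "z": 0, "wx": 0, "wy": 0, "wz": -0.03},
    {"x": 0, "y": 0.01, "z": 0, "wx": 0, "wy": 0, "wz": -0.08},
    {"x": 0.001, "y": 0.017, "z": 0, "wx": 0, "wy": 0, "wz": -0.135},
    {"x": 0.002, "y": 0.024, "z": 0, "wx": 0, "wy": 0, "wz": -0.19},
    {"x": 0.004, "y": 0.0315, "z": 0, "wx": 0, "wy": 0, "wz": -0.25},
    {"x": 0.006, "y": 0.039, "z": 0, "wx": 0, "wy": 0, "wz": -0.315},
    {"x": 0.008, "y": 0.046, "z": 0, "wx": 0, "wy": 0, "wz": -0.37},
    {"x": 0.0105, "y": 0.053, "z": 0, "wx": 0, "wy": 0, "wz": -0.43},
    {"x": 0.014, "y": 0.06, "z": 0, "wx": 0, "wy": 0, "wz": -0.49},
    {"x": 0.0175, "y": 0.0665, "z": 0, "wx": 0, "wy": 0, "wz": -0.55},
    {"x": 0.0214, "y": 0.0725, "z": 0, "wx": 0, "wy": 0, "wz": -0.608},
    {"x": 0.0254, "y": 0.0783, "z": 0, "wx": 0, "wy": 0, "wz": -0.663},
  ],
  claw=0.78,
)

```text
time: 23.52
ee_pos: [0.4634, -0.0589, 0.2267]
orientation: [0.902, 0.432, -0.0, -0.0]
wrist_force: [-0.4, 0.6, 0.8]
opening: 0.223
grip_force: 0.1
```

```bash
python3 arc.py 37 12; python3 post.py
```

```text
[ 0.4634 -0.0589  0.2267] 0.1272 -129.7 [-0.4  0.6  0.8]
tool y ang -38.9 tangent -39.69999999999999
1 [0.0001 0.0068] -0.054
2 [0.0005 0.0137] -0.108
3 [0.0014 0.0205] -0.161
4 [0.0025 0.0272] -0.215
5 [0.0041 0.0339] -0.269
6 [0.006  0.0405] -0.323
7 [0.0082 0.0469] -0.377
8 [0.0108 0.0533] -0.431
9 [0.0138 0.0594] -0.484
10 [0.017  0.0655] -0.538
11 [0.0206 0.0713] -0.592
12 [0.0245 0.0769] -0.646
[ 0.4634 -0.0589  0.2267]
0.57 [316. 329.] [ 0.463 -0.058  0.064] -130.1 [ 0.0004 -0.0008  0.1627]
```

Emit:
play_rows(
  commands=[
    {"x": 0, "y": 0.006, "z": 0, "wx": 0, "wy": 0, "wz": -0.05},
    {"x": 0.0005, "y": 0.0135, "z": 0, "wx": 0, "wy": 0, "wz": -0.107},
    {"x": 0.0014, "y": 0.021, "z": 0, "wx": 0, "wy": 0, "wz": -0.166},
    {"x": 0.0026, "y": 0.028, "z": 0, "wx": 0, "wy": 0, "wz": -0.223},
    {"x": 0.0043, "y": 0.035, "z": 0, "wx": 0, "wy": 0, "wz": -0.28},
    {"x": 0.0064, "y": 0.042, "z": 0, "wx": 0, "wy": 0, "wz": -0.338},
    {"x": 0.009, "y": 0.049, "z": 0, "wx": 0, "wy": 0, "wz": -0.396},
    {"x": 0.0118, "y": 0.0555, "z": 0, "wx": 0, "wy": 0, "wz": -0.45},
    {"x": 0.0145, "y": 0.061, "z": 0, "wx": 0, "wy": 0, "wz": -0.5},
    {"x": 0.017, "y": 0.0655, "z": 0, "wx": 0, "wy": 0, "wz": -0.538},
    {"x": 0.019, "y": 0.069, "z": 0, "wx": 0, "wy": 0, "wz": -0.57},
    {"x": 0.02, "y": 0.0705, "z": 0, "wx": 0, "wy": 0, "wz": -0.584},
  ],
  claw=0.78,
)

```text
time: 25.12
ee_pos: [0.5309, -0.0875, 0.2267]
orientation: [0.74, 0.673, 0.0, 0.0]
wrist_force: [-0.0, -0.2, 0.4]
opening: 0.223
grip_force: 0.0
```

Emit:
play_rows(
  commands=[
    {"x": 0, "y": 0, "z": 0, "wx": 0, "wy": 0, "wz": 0},
    {"x": 0, "y": 0, "z": 0, "wx": 0, "wy": 0, "wz": 0},
    {"x": 0, "y": 0, "z": 0, "wx": 0, "wy": 0, "wz": 0},
    {"x": 0, "y": 0, "z": 0, "wx": 0, "wy": 0, "wz": 0},
  ],
  claw=0.78,
)

```text
time: 25.62
ee_pos: [0.5307, -0.0875, 0.2267]
orientation: [0.74, 0.672, -0.0, -0.0]
wrist_force: [-0.5, -0.7, -0.2]
opening: 0.221
grip_force: 0.0
```

```bash
python3 arc.py 4 1; python3 tt2.py .5447 .039 85 92.5 w9.png; cat > sd.py <<'E'
from h import *
import sys
c=env.read_camera("side"); s=env.read_camera("scene")
k=lambda i,r0,r1,c0,c1:cv2.resize(i[r0:r1,c0:c1],(400,300),interpolation=cv2.INTER_CUBIC)
w=cv2.imread("pics/w9.png")[...,::-1]
cv2.imwrite("pics/"+sys.argv[1],cv2.vconcat([cv2.hconcat([k(c["img"],110,245,220,400),k(s["img"],220,320,180,313)]),cv2.hconcat([k(w,0,480,0,640),k(w,0,180,200,440)])])[...,::-1])
E
python3 sd.py m9.png
```

```text
[ 0.5307 -0.0875  0.2267] 0.1273 -96.3 [-0.5 -0.7 -0.2]
tool y ang -5.5 tangent -6.299999999999997
1 [0.0002 0.0089] -0.07
[ 0.5307 -0.0875  0.2267]
reader 0.17 [314.2 322.6] [ 0.5249 -0.1227  0.    ] -97.0 0.163
```

View pics/m9.png

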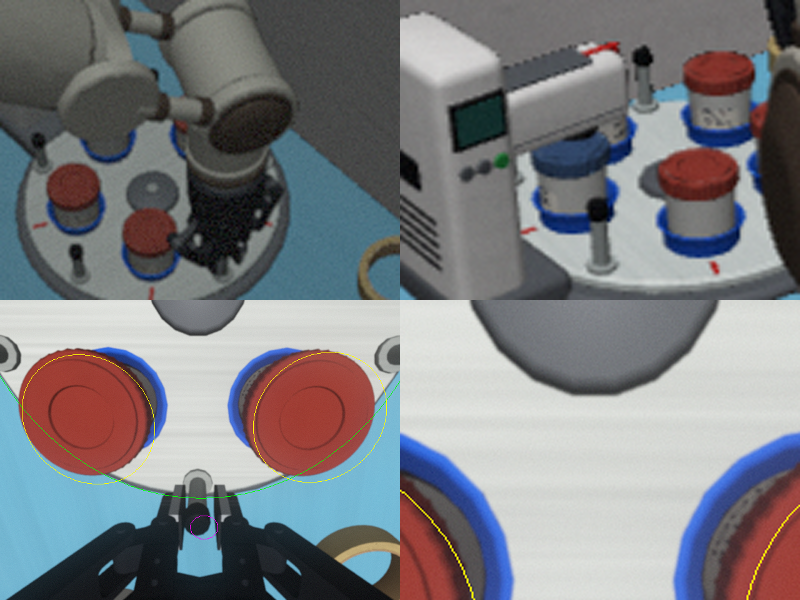

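Top-left and bottom: post2 is caged and the table is turned to about 84°. Top-right: the blue cup is coming under the head, with about 8° left to go.

Emit:
play_rows(
  commands=[
    {"x": 0, "y": 0.003, "z": 0, "wx": 0, "wy": 0, "wz": -0.025},
    {"x": 0.0002, "y": 0.007, "z": 0, "wx": 0, "wy": 0, "wz": -0.055},
    {"x": 0.0004, "y": 0.011, "z": 0, "wx": 0, "wy": 0, "wz": -0.087},
    {"x": 0.0006, "y": 0.014, "z": 0, "wx": 0, "wy": 0, "wz": -0.11},
    {"x": 0.0008, "y": 0.0155, "z": 0, "wx": 0, "wy": 0, "wz": -0.122},
    {"x": 0.0008, "y": 0.0155, "z": 0, "wx": 0, "wy": 0, "wz": -0.122},
    {"x": 0.0008, "y": 0.0155, "z": 0, "wx": 0, "wy": 0, "wz": -0.122},
  ],
  claw=0.78,
)

```text
time: 26.8
ee_pos: [0.5462, -0.0882, 0.2267]
orientation: [0.698, 0.716, -0.0, -0.0]
wrist_force: [-0.3, -0.2, 0.6]
opening: 0.219
grip_force: 0.0
```

Emit:
play_rows(
  commands=[
    {"x": 0, "y": 0, "z": 0, "wx": 0, "wy": 0, "wz": 0},
    {"x": 0, "y": 0, "z": 0, "wx": 0, "wy": 0, "wz": 0},
    {"x": 0, "y": 0, "z": -0.02, "wx": 0, "wy": 0, "wz": 0},
    {"x": 0, "y": 0, "z": -0.06, "wx": 0, "wy": 0, "wz": 0},
    {"x": 0, "y": 0, "z": -0.1, "wx": 0, "wy": 0, "wz": 0},
    {"x": -0.01, "y": 0, "z": -0.14, "wx": 0, "wy": 0, "wz": 0},
    {"x": -0.015, "y": 0, "z": -0.18, "wx": 0, "wy": 0, "wz": 0},
    {"x": -0.015, "y": 0, "z": -0.2, "wx": 0, "wy": 0, "wz": 0},
    {"x": -0.015, "y": 0, "z": -0.2, "wx": 0, "wy": 0, "wz": 0},
    {"x": -0.015, "y": 0, "z": -0.2, "wx": 0, "wy": 0, "wz": 0},
  ],
  claw=0.65,
)

```text
time: 28.05
ee_pos: [0.5463, -0.103, 0.4253]
orientation: [0.698, 0.716, -0.0, -0.001]
wrist_force: [-0.2, -0.3, -0.2]
opening: 0.35
grip_force: 0.0
```

```bash
cat > head.py <<'E'
from fitpx import *
import sys
C=(.5447,.039); c=env.read_camera("wrist"); o=env.get_obs(); print(np.round(o["ee_pos"],4))
np.savez("wr.npz",img=c["img"],mtx=c["mtx"],rvec=c["rvec"],tvec=c["tvec"])
for m in env.mark_of(c,"post0"):
    p=atz(c,m["uv"],.064); q=p[:2]-C; print("post",round(m["p"],2),np.round(m["uv"]),p.round(4),np.degrees(np.arctan2(q[1],q[0])).round(1),np.linalg.norm(q).round(3))
cv2.imwrite("pics/"+sys.argv[1],cv2.resize(c["img"],(800,600),interpolation=cv2.INTER_CUBIC)[...,::-1])
E
python3 head.py h1.png
```

```text
[ 0.5463 -0.103   0.4249]
post 0.94 [320. 186.] [ 0.5461 -0.0841  0.064 ] -89.3 0.123
post 0.8 [472.  82.] [0.6649 0.0024 0.064 ] -16.9 0.126
post 0.76 [166.  78.] [ 0.4212 -0.0008  0.064 ] -162.1 0.13
```

View pics/h1.png

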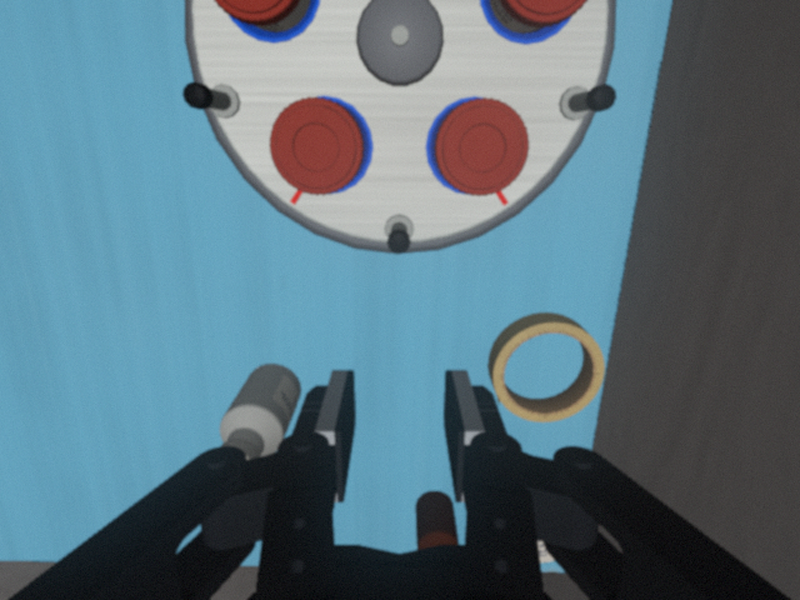

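The turntable is symmetric about column 400 of 800: post2's cap is at (399,240) and the red lids at (317,146) and (482,146). That was one picture over my viewing limit, so from here I use numbers only.

Emit:
play_rows(
  commands=[
    {"x": 0.015, "y": 0, "z": 0, "wx": 0, "wy": 0, "wz": 0},
    {"x": 0.04, "y": 0, "z": 0, "wx": 0, "wy": 0, "wz": 0},
    {"x": 0.07, "y": 0, "z": 0, "wx": 0, "wy": 0, "wz": 0},
    {"x": 0.095, "y": 0, "z": 0, "wx": 0, "wy": 0, "wz": 0},
    {"x": 0.11, "y": 0, "z": 0, "wx": 0, "wy": 0, "wz": 0},
    {"x": 0.11, "y": 0, "z": 0, "wx": 0, "wy": 0, "wz": 0},
    {"x": 0.11, "y": 0, "z": 0, "wx": 0, "wy": 0, "wz": 0},
  ],
  claw=0.65,
)

```text
time: 29.02
ee_pos: [0.5438, 0.0063, 0.4266]
orientation: [0.698, 0.716, -0.0, 0.0]
wrist_force: [0.2, -0.5, -0.4]
opening: 0.349
grip_force: 0.0
```

```bash
cat > ph.py <<'E'
from fitpx import *
z=np.load("wr.npz"); c0={k:z[k] for k in z}
P=[(320,28.8,.037,0,0),(319.2,182.4,.035,.128,180),(182.4,80.8,.035,.128,108),(459.2,82.4,.035,.128,252),(319,192,.081,.128,180),(158,77,.081,.128,108),(481,77.6,.081,.128,252),(253.6,116.8,.093,.085,144),(385.6,116.8,.093,.085,216)]
x,e=fit(c0,P,[.545,.039,1.6]);print("phi",np.degrees(x[2]),x[:2],e.tolist())
C=x[:2]
c=env.read_camera("wrist"); np.savez("wr2.npz",img=c["img"],mtx=c["mtx"],rvec=c["rvec"],tvec=c["tvec"])
im=c["img"].astype(int); r,g,b=im[...,0],im[...,1],im[...,2]
m=((r>90)&(g<r*.22)&(b<r*.22)).astype(np.uint8)
n,l,s,ce=cv2.connectedComponentsWithStats(m)
for i in range(1,n):
    if s[i,4]>12:
        ys,xs=np.where(l==i); print(s[i],im[l==i].mean(0).round())
        for row in np.unique(ys)[::max(1,len(np.unique(ys))//6)]: print("   row",row,xs[ys==row].min(),xs[ys==row].max())
print("nose pts",proj(c,[[C[0],C[1]+.048,h] for h in(.105,.12,.135,.15)]).round().tolist())
for k in("read_point","cup_mid","post0"):
    for q in env.mark_of(c,k): print(k,q["p"],q["uv"],atz(c,q["uv"],Z[k]).round(4))
E
python3 ph.py
```

```text
phi 91.29304031892045 [0.54287321 0.04153248] [[-0.1, 0.6], [0.2, 0.2], [-3.2, -0.3], [1.1, -0.9], [0.3, 0.5], [0.0, -0.9], [0.5, -0.4], [-1.0, 0.6], [0.8, 1.1]]
nose pts [[320.0, 107.0], [320.0, 106.0], [320.0, 106.0], [320.0, 106.0]]
post0 0.96 [320.2, 296.9] [ 0.5475 -0.0826  0.064 ]
post0 0.73 [221.9, 29.1] [0.4659 0.1442 0.064 ]
post0 0.67 [180.5, 212.9] [ 0.4211 -0.0028  0.064 ]
post0 0.66 [453.9, 213.3] [0.6641 0.0031 0.064 ]
post0 0.62 [222.0, 133.8] [0.4617 0.0662 0.064 ]
post0 0.57 [214.7, 425.1] [ 0.4372 -0.24    0.064 ]
```

```bash
python3 - <<'E'
import numpy as np
im=np.load("wr2.npz")["img"].astype(int)
for row in (10,40,70,90,97,101,105,109,115):
    print(row,[tuple(int(v) for v in im[row,c]) for c in range(272,372,6)])
E
```

```text
10 [(192, 196, 190), (170, 171, 169), (179, 175, 173), (193, 188, 183), (120, 122, 125), (117, 121, 126), (114, 120, 122), (121, 123, 127), (118, 121, 125), (116, 119, 124), (113, 119, 123), (115, 120, 121), (117, 120, 122), (189, 185, 182), (184, 180, 175), (158, 161, 157), (195, 195, 193)]
40 [(195, 199, 194), (182, 184, 178), (177, 174, 173), (193, 190, 186), (122, 123, 129), (122, 123, 128), (119, 121, 126), (123, 128, 129), (126, 127, 132), (126, 128, 132), (120, 124, 127), (122, 125, 129), (121, 122, 126), (196, 191, 188), (182, 178, 176), (185, 188, 184), (189, 191, 187)]
70 [(198, 200, 197), (195, 197, 191), (170, 167, 167), (193, 190, 186), (210, 204, 200), (210, 202, 200), (209, 205, 201), (191, 144, 140), (221, 68, 64), (201, 190, 186), (205, 199, 194), (205, 201, 197), (208, 202, 201), (195, 192, 188), (165, 163, 160), (196, 199, 193), (194, 196, 192)]
90 [(192, 195, 188), (194, 196, 190), (151, 147, 146), (179, 175, 172), (195, 190, 186), (199, 193, 192), (203, 200, 197), (180, 125, 121), (214, 64, 60), (199, 192, 190), (203, 197, 195), (202, 196, 195), (197, 192, 187), 
[... 824 characters left out ...]
, 113, 110), (114, 113, 110), (138, 142, 137), (191, 193, 191), (195, 197, 191), (194, 193, 191), (195, 196, 193)]
109 [(198, 199, 194), (196, 197, 192), (193, 194, 189), (195, 198, 193), (198, 199, 194), (193, 195, 190), (193, 196, 194), (170, 109, 106), (207, 58, 56), (194, 197, 192), (194, 197, 193), (193, 195, 193), (194, 198, 192), (193, 197, 190), (193, 195, 190), (194, 195, 191), (194, 194, 190)]
115 [(197, 197, 194), (199, 200, 196), (199, 201, 199), (198, 197, 197), (198, 199, 196), (196, 197, 193), (196, 197, 194), (195, 197, 192), (196, 197, 193), (195, 196, 192), (196, 199, 195), (198, 198, 194), (197, 195, 194), (197, 198, 193), (195, 199, 193), (198, 199, 196), (194, 196, 190)]
```

```bash
cat > hl.py <<'E'
from fitpx import *
z=np.load("wr2.npz"); c={k:z[k] for k in z}; im=z["img"].astype(float)
o,_=ray(c,(320,240)); print("cam",o.round(4))
red=np.clip(im[...,0]-im[...,1]-15,0,None)
rows=range(66,110,4); X=np.arange(640); pts=[]
for r in rows:
    w=red[r,295:345]; u=(w*X[295:345]).sum()/w.sum(); pts.append((u,r))
print("red",np.round(pts,1).tolist())
inl=[]
for r in range(6,56,6):
    g=im[r,:,1]; d=g[1:]-g[:-1]; a=np.argmin(d[285:305])+285; b=np.argmax(d[335:358])+335; inl.append(((a+b+1)/2,r))
print("inlay",inl)
# table points seen here: hub, rim, posts via marks; hub centre by gray dark disc
g=cv2.cvtColor(z["img"],cv2.COLOR_RGB2GRAY); hb=proj(c,[[.5435,.040,.037]])[0]; print("hub guess",hb)
x0,y0=hb.astype(int); m=(g[y0-60:y0+60,x0-60:x0+60]<150).astype(np.uint8)
n,l,s,ce=cv2.connectedComponentsWithStats(m); i=1+np.argmax(s[1:,4]); print("hub",s[i],ce[i]+[x0-60,y0-60])
H=atz(c,(s[i,0]+s[i,2]/2-.5+x0-60,s[i,1]+s[i,3]/2-.5+y0-60),.037);print("hub world",H.round(4))
for hz in(.14,.15):
    A=np.array([atz(c,p,hz)[:2] for p in pts[:5]+inl]); f=np.polyfit(A[:,1],A[:,0],1); print(hz,"dir",90-np.degrees(np.arctan(f[0])),"offset at hub",np.polyval(f,H[1])-H[0],"x at read y",np.polyval(f,H[1]+.085))
B=atz(c,pts[-1],.11)-H; print("nose",B.round(4),np.degrees(np.arctan2(B[1],B[0])))
E
python3 hl.py
```

```text
cam [0.5423 0.0875 0.3954]
red [[319.3, 66.0], [319.3, 70.0], [319.3, 74.0], [319.2, 78.0], [319.1, 82.0], [319.1, 86.0], [319.1, 90.0], [319.0, 94.0], [318.9, 98.0], [318.9, 102.0], [318.8, 106.0]]
inlay [(np.float64(320.0), 6), (np.float64(320.0), 12), (np.float64(320.0), 18), (np.float64(320.0), 24), (np.float64(319.5), 30), (np.float64(319.5), 36), (np.float64(320.0), 42), (np.float64(320.0), 48), (np.float64(321.0), 54)]
hub guess [319.34290877 163.79182483]
hub [  28   27   64   64 3065] [318.40228385 161.30570962]
hub world [0.5427 0.0421 0.037 ]
0.14 dir 90.82648902665267 offset at hub 8.534753162203756e-05 x at read y 0.5415290930916391
0.15 dir 90.82648902665247 offset at hub 9.329808978630894e-05 x at read y 0.5415370436498036
nose [-0.0008  0.0477  0.073 ] 90.96952455792129
```

```bash
python3 - <<'E'
from h import *
for n in("scene","side"):
    c=env.read_camera(n)
    rp=[.5427-.085*np.sin(np.radians(.9)),.0421+.085,.063]; print(n,"expected",proj(c,[rp]).round(1))
    for k in("cup_mid","methanol_mid","iodine_mid"):
        for m in env.mark_of(c,k)[:2]: print(k,round(m["p"],2),np.round(m["uv"],1),atz(c,m["uv"],.063 if k=="cup_mid" else Z[k]).round(3))
    for m in env.regions_of(c,"red1_mid"): print("red",round(m["p"],2),np.round(m["box"]))
    if n=="scene":
        h=cv2.cvtColor(c["img"],cv2.COLOR_RGB2HSV)[250:300,205:270]; im=c["img"][250:300,205:270].astype(int)
        m=(im[...,2]>im[...,0]+15)&(im[...,2]<150)&(im[...,0]>30); ys,xs=np.where(m); print("lid px",m.sum(),xs.min()+205,xs.max()+205,ys.min()+250,ys.max()+250)
        a=np.linspace(0,6.28,60); q=proj(c,[[rp[0]+.0285*np.cos(t),rp[1]+.0285*np.sin(t),.093] for t in a]); print("lid expected",q.min(0),q.max(0))
E
```

```text
scene expected [[239.8 281.7]]
cup_mid 0.89 [241.2 280. ] [0.546 0.121 0.063]
iodine_mid 0.41 [281.5 251.5] [ 0.62  -0.043  0.05 ]
red 0.82 [269. 266.  26.  33.]
red 0.18 [217. 240.  99.  81.]
lid px 370 212 264 250 299
lid expected [225.45325831 263.43949072] [252.00781343 276.10394417]
side expected [[264.7 168.3]]
cup_mid 0.88 [261.3 164.9] [0.542 0.141 0.063]
methanol_mid 0.64 [335.3 294.7] [ 0.435 -0.237  0.06 ]
iodine_mid 0.86 [427.  296.1] [ 0.583 -0.371  0.05 ]
iodine_mid 0.58 [261.2 170.4] [0.537 0.136 0.05 ]
red 0.89 [243. 184.  24.  32.]
red 0.29 [231. 151. 114. 101.]
red 0.25 [327. 279.  23.  42.]
```

```bash
python3 -c "
from workcell import env
print(env.sign_off())"
```

```text
the job is handed in; nothing more can be done
None
```

I put the blue-lidded cup in the empty holder and turned it under the read head, to within about 1 mm by my measurements, then handed the job in; the red cups and bottles showed no sign of being disturbed, but I viewed 11 pictures, one over the limit of 10.

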